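Hook a stuck filter slider out of its slot

TASK

A brass filter slider is stuck deep in the covered slot of the filter block. Take the hooked pick from its stand, reach it into the slot, drop its barb into the slider's window and gently drag the slider out along the open trough until it has pushed the red sprung stop about half-way in, hold it there for half a second, then ease off, unhook, leave the slider lying in the trough and hang the pick back in its stand. Move the slider with the pick only, do not drive the stop to its end or force the pick against the block, and leave everything else alone.

Things in the scene. Friction and masses are not known exactly. Their poses are not given: they have to be found in the camera images.
- channel: Filter block, fixed, grey base 290 x 56 mm with aluminium walls. Origin on the bench under the mouth of its covered slot; +x runs into the slot, -x along the open trough, z up. One straight channel 17 mm wide (y) in both. Covered slot: x = 0 to 122 mm, far end closed. Open trough: x = -155 to 0 mm. More than 25 N between pick and block damages it.
- mouth (a point): Point on the channel's floor at the slot's mouth, mid-width, 15 mm above the bench and over the block's origin; axes as the block's. The floor is level and flat all along. The slot's clear cover, with a 7 mm sight slit along its middle, lies 38 to 42 mm above the floor; the trough's walls stand 20 mm above it. A barb pressed on the floor digs in when moved towards +x.
- pad (a point): Middle of the orange spring pad in the slot, on its +y wall, 106 mm long (block x = 12 to 118 mm); this point is on its face. It nips the slider against the -y wall: dragging it out takes about 6 to 16 N until its tail leaves the pad, then almost nothing.
- slider_center (a point): Centre of the stuck brass slider, a bar of about 60 g, 60 x 14 x 9 mm (x, y, z), lying flat on the channel floor deep in the slot, its x along the block's x, nose to -x. A through window 16 mm long (x) and 10 mm wide (y) is centred 18 mm towards -x from this point; the nose bar before it is 4 mm thick. A green glass disc lies behind the window.
- pick_grip (a point): Centre of the blue handle (18 x 18 x 60 mm, z up along it) of the hooked steel pick, 120 g, hanging upright in its stand. A 26 mm square collar has its underside 36 mm below this point. On the handle's axis a 8 mm round shank goes down to the foot (see pick_barb). Axes are the pick's.
- pick_barb (a point): Lowest point of the pick's barb: 75 mm to the pick's +x and 86 mm below pick_grip. The foot is a 8 mm round bar from the shank's end along the pick's +x, its axis 71 mm and its underside 75 mm below pick_grip; the 5 x 5 mm barb points down at its end, 11 mm beyond the foot's underside.
- stand: The pick's fixed stand: two white walls 120 mm long (x), 12 mm thick, tops 62 mm above the bench, 14 mm gap between, open at ends and above. Origin on the bench under its centre. The collar rests on the wall tops, shank 35 mm to -x of the origin, foot in the gap towards +x; pick_grip is then 98 mm above the bench. The pick lifts straight up and out and goes back likewise.
- plunger (a joint): Push-in of the red sprung stop, m: 0 free, 0.010 at its end, growing towards block -x. It needs 2.4 N to start and 0.6 N more per mm. Red pad 12 mm wide, 8 mm tall over the channel floor, dark housing as tall, reaching 40 mm to -x. Its free face stands between block x = -120 and -90 mm, differs each time and is not measured: feel or look. The pick's foot passes over it.
- spare_slider_center (a point): Bystander: centre of a spare steel slider of the same size with an amber disc, lying on the bench.
- tube_rack: Bystander: purple tube rack with white caps, fixed, 110 x 70 x 42 mm, origin under its centre.
- dish: Bystander: low glass dish, 90 mm across, 16 mm tall, origin under its centre.
- bottle_a: Bystander: white bottle with a blue cap, 68 mm across, 170 mm tall, origin under its centre.
- bottle_b: Bystander: amber jar with a blue lid, 60 mm across, 100 mm tall, origin under its centre.
- beaker: Bystander: empty glass beaker, 64 mm across, 80 mm tall, origin under its centre.

How it is judged (in metres and radians):
On the way, in this order (a step that is already met when the one before it is completed fails the run):
1. the slider is drawn wholly out of the covered slot, flat in the trough (x of slider_center in the frame of channel below -0.031 m and z of slider_center in the frame of channel below 0.026 m), for 0.05 s.
2. the slider, drawn by the pick and still in the trough, has pushed the sprung stop 2.5 to 8 mm in and keeps it there for 0.4 s (value of joint plunger between 0.0025 and 0.008 m and x of slider_center in the frame of channel between -0.102 and -0.05 m and z of slider_center in the frame of channel below 0.026 m and contact force between pick and slider above 1 N), for 0.4 s.
At the end, for the whole second after the job is handed in: The slider lies flat in the trough, wholly outside the covered slot (within 1 mm), the stop has sprung back (under 1.5 mm in), and the pick hangs upright (within 0.1 rad) in its stand, collar on the wall tops, within 18 mm of its first place along the gap (x of slider_center in the frame of channel between -0.11 and -0.031 m and z of slider_center in the frame of channel between 0.014 and 0.024 m and angle between each of slider_center, pick_grip's own z axis and vertical below 0.1 rad and value of joint plunger below 0.0015 m and x of pick_grip in the frame of stand between -0.053 and -0.017 m and y of pick_grip in the frame of stand between -0.008 and 0.008 m and z of pick_grip in the frame of stand between 0.094 and 0.103 m); the robot touches nothing.
It fails at once if the pick is forced against the filter block (over 25 N) (contact force between pick and channel above 25 N).
It fails at once if the sprung stop is driven to its end (over 9 mm) (value of joint plunger above 0.009 m).
It fails at once if the spare slider, dish, bottle, jar or beaker is shifted more than 15 mm (distance of any of spare_slider_center, dish, bottle_a, bottle_b, beaker from where it was at the start of the episode above 0.015 m).
It fails at once if the arm pushes the tube rack (over 5 N) (contact force between the arm and tube_rack above 5 N).
It fails at once if the fingers touch the slider (contact force between the fingers and slider above 0.5 N).
It also fails if it takes over 67 s, if anything falls off the work surface, if the arm or the gripper's body presses on something with over 40 N, if the wrist force passes 120 N, or if a joint passes its speed limit or range.

ROBOT

A 6-joint arm with a two-finger parallel gripper is mounted at the origin on the work surface. World frame = base frame: x ahead of the robot, y to its left, z up, the work surface at z = 0. Lengths are in mm, angles in rad, forces in N, time in s.
With the tool pointing down it reaches from about 425 to 925 mm from the base axis. Payload 12.5 kg.
Tool frame: the origin (TCP) lies midway between the tips of the shut fingers; the grasp point (between the pads) lies 19 mm behind it; z points along the fingers, y is the direction in which the jaws open and shut (so a half turn about z gives the same grasp; the last joint's range is limited). The gripper opens to 85 mm and grips with 20 to 120 N. Pads are 22 mm wide; open, the fingers measure 114 mm over their backs; the gripper's body (76 mm by 85 mm) begins 54 mm behind the grasp point. The pads swing forward as they close: fully open they stand 13 mm farther back than shut.
Start: joints at [-1.412, 0.491, 1.559, -0, 1.092, -0.106], TCP at [163.595, -603.226, 231.327] pointing down, gripper open.
Joint ranges: [-3.1, 3.1], [-0.84, 2.19], [0.05, 2.79], [-1.13, 4.28], [0.06, 2.93], [-2.69, 2.69]. Speed limits (rad/s): [2.22, 2.22, 2.79, 3.14, 3.14, 3.14].

INTERFACE

Orientations are given as a unit quaternion [x, y, z, w].
In Python, from rig import readout, viewer, r gives the robot as it stands. The module is installed in compiled form; this text tells all that it offers.
- The arm moves only by the tool jog_arm, never from a script. Its arguments are lists of equal length, an entry for each row: "dp": the shift along the tool's x, y, z in mm, a list of three; "roll": the turn about the tool's z in degrees; "gripper": the gripper command: -1 is shut, 1 is fully open, values between are in proportion. A call has 1 to 12 rows; each row is the pose to reach, as a shift and turn from the pose commanded when the call began, along the tool's axes at that moment; what a row does not reach only later rows make up. A row lasts 1/10 s, in which the tool goes at most 50 mm and 8.59 degrees, less where a joint would pass 70% of its speed; a pose out of reach is approached as far as the arm can. A call with a gripper value outside its range is refused whole. The fingers move at their own pace and stop on an object; "force" is the grip in N (left out, the last holds). Time passes only in rows, so rows that repeat a pose let the fingers close. It gives the time, the measured TCP pose, the force and the opening at its end, in the units of the state.
- readout.get_state(): the state, without advancing time (a new reading comes with each control period).
- viewer.capture(name): name is "scene" or "top" or "wrist"; returns the picture (384x512x3 uint8, red, green, blue); there is no depth.
- viewer.camera_params(name): a dict with "camera_matrix" (3x3 intrinsics, pixels), "k1" (the pictures are not rectified: a ray, as slopes to the right and down, at radius r is drawn at 1 + k1 r^2 times it, then the intrinsics apply), "xyz" and "rotation" of the camera in the world. Camera axes: x right, y up, looking along -z (the intrinsics and any distortion apply to the point x, -y, -z); pixel columns grow to the right and rows downward; lengths in mm; the calibration is good to about 2 mm. A picture is of the moment at which its call begins: read the wrist's pose just before it. camera_params takes no time and is no camera call; for the wrist camera it gives the pose at the moment of the call.
- r.hand_in(): hands the job in, once; it reports no verdict.
The state is a dict: "clock": time; "q": joint angles; "qd": joint speeds; "joint_efforts": joint torques, N m; "position": TCP position; "ee_rot": TCP orientation; "force": force on the tool from outside, world axes, zero at the start; "moment": the same for the moment, N m; "opening": opening from 0.0 (shut) to 1.0 (fully open).
Only numpy, scipy, OpenCV 4.12 (cv2) and the standard library are available. Lean on these libraries where they do the work, as an engineer would, in place of code of your own. Each camera call takes 0.05 s, during which the arm holds its last target. There are 200 camera calls.

## Working session

There is one attempt and no reset: what is moved stays moved. The work goes in short steps, Python scripts to look and compute and a tool call to move; the robot and the scene stay as the last step left them, time stands still between calls to the robot, and variables do not carry over. Pictures are saved under pics/ and viewed, about 8 in all and at most 12, crops included, and the job is handed in when it is done.

Besides the shell and the picture viewer there is one more tool, called as name(argument=value, ...), one argument or row to a line, values as JSON. jog_arm: Moves the arm, as the interface text tells. Its arguments: {"type":"object","properties":{"dp":{"type":"array","items":{"type":"array","items":{"type":"number"}}},"roll":{"type":"array","items":{"type":"number"}},"gripper":{"type":"array","items":{"type":"number"}},"force":{"type":"number"}},"required":["dp","roll","gripper"]}

```bash
mkdir -p pics; ls
cat > h.py <<'E'
import numpy as np, cv2
from rig import readout, viewer, r
def snap(n,f):
    p=viewer.camera_params(n); im=viewer.capture(n)
    cv2.imwrite(f'pics/{f}.png',im[:,:,::-1]); np.savez(f'pics/{f}.npz',K=p['camera_matrix'],k1=p['k1'],t=p['xyz'],R=p['rotation'],im=im)
    return load(f)
def load(f):
    return dict(np.load(f'pics/{f}.npz'))
def rays(d,uv):
    uv=np.atleast_2d(np.array(uv,float)); K=d['K']
    n=cv2.undistortPoints(uv.reshape(-1,1,2),K,np.array([float(d['k1']),0,0,0])).reshape(-1,2)
    v=np.c_[n[:,0],-n[:,1],-np.ones(len(n))]@np.array(d['R']).T
    return np.array(d['t']),v
def plane(d,uv,z):
    o,v=rays(d,uv); return o+v*((z-o[2])/v[:,2:3])
def proj(d,P):
    P=np.atleast_2d(P); c=(P-d['t'])@d['R']
    s=np.c_[c[:,0]/-c[:,2],-c[:,1]/-c[:,2]]; r2=(s**2).sum(1,keepdims=True)
    s=s*(1+d['k1']*r2); K=d['K']; return np.c_[s[:,0]*K[0,0]+K[0,2],s[:,1]*K[1,1]+K[1,2]]
E
python3 - <<'E'
from h import *
a=snap('top','top0'); b=snap('scene','scene0'); c=snap('wrist','wrist0')
for d in(a,b,c): print(d['K'].tolist(),d['k1'],d['t'],d['R'].round(3).tolist())
print(readout.get_state())
E
```

```text
pics
[[487.2322158585953, 0.0, 254.29208974886348], [0.0, 487.2322158585953, 193.29160415716234], [0.0, 0.0, 1.0]] 0.03828683468268556 [ 400.26593636   35.30396919 1602.8055414 ] [0.039, -0.042, -0.705, 0.707]
[[405.40986731490005, 0.0, 249.69397456319388], [0.0, 405.40986731490005, 194.65512156608781], [0.0, 0.0, 1.0]] -0.11896873148437843 [1404.73619794 -472.30378574  911.17364089] [0.357, 0.208, 0.436, 0.799]
[[289.9391515881278, 0.0, 254.63558608972542], [0.0, 289.9391515881278, 190.12318375916325], [0.0, 0.0, 1.0]] -0.06818828602376485 [ 240.92781533 -582.27598162  372.54580044] [-0.125, 0.097, -0.601, 0.784]
{'clock': 0.15, 'q': array([-1.41163798e+00,  4.91394012e-01,  1.55930168e+00, -2.21476203e-06,
        1.09171127e+00, -1.05604098e-01]), 'qd': array([-0.00047362, -0.00061874, -0.00276512, -0.00046116,  0.00032786,
        0.00152564]), 'joint_efforts': array([ 1.57745835e-03, -6.18707657e+01, -2.61693352e+01, -6.21049435e-05,
        3.19413506e-03,  1.42619859e-05]), 'position': array([ 163.54298289, -603.0546361 ,  230.88148991]), 'ee_rot': array([ 9.91250246e-01,  1.31995397e-01, -1.18832523e-05, -4.06981486e-04]), 'force': array([-0.39995341, -0.14607728,  0.06766026]), 'moment': array([-0.01673718, -0.02010179,  0.02651027]), 'opening': 0.9998133075812772}
```

Run:
```python
s=open('h.py').read()
s=s.replace("    return dict(np.load(f'pics/{f}.npz'))","    d=dict(np.load(f'pics/{f}.npz')); d['R']=Rotation.from_quat(d['R']).as_matrix(); return d").replace("import numpy as np, cv2","import numpy as np, cv2\nfrom scipy.spatial.transform import Rotation")
open('h.py','w').write(s)
from h import *
cv2.imwrite('pics/t0b.png',cv2.resize(load('top0')['im'][:,:,::-1],(800,600),interpolation=3))
cv2.imwrite('pics/s0b.png',cv2.resize(load('scene0')['im'][:,:,::-1],(800,600),interpolation=3))
```

```text
(no output)
```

View pics/t0b.png

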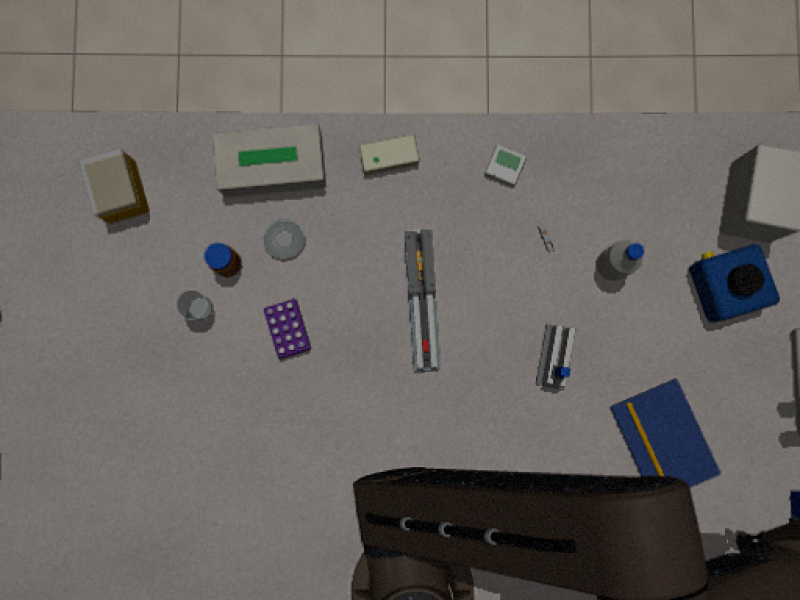

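View pics/s0b.png

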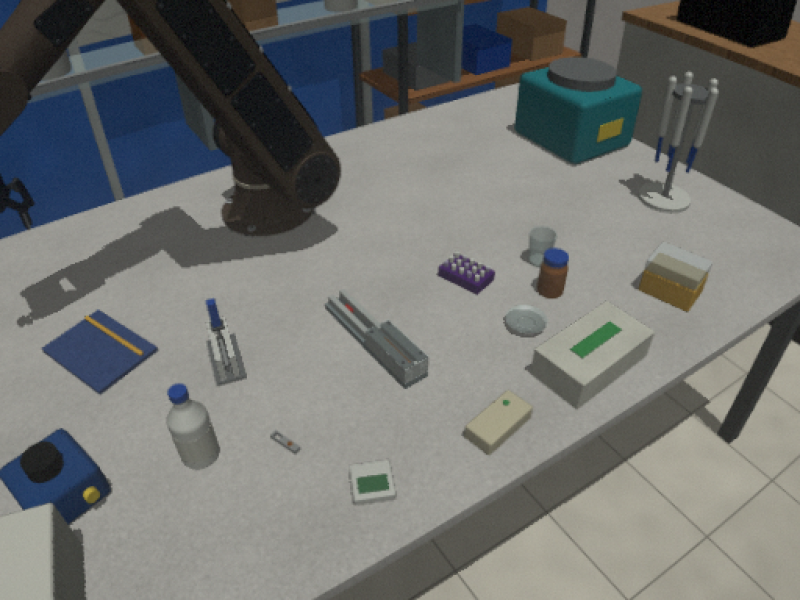

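Run:
```python
from h import *
d=load('top0'); f=512/800
P=lambda x,y,z:print((x,y,z),plane(d,[[x*f,y*f]],z)[0].round(0))
P(563,372,128);P(550,325,62);P(574,327,62);P(537,385,62)
P(405,230,57);P(433,230,57);P(436,295,57);P(408,295,57);P(413,371,35);P(439,369,35);P(426,346,23);P(420,262,20)
w=load('wrist0');print(w['R'].round(3))
```

```text
(563, 372, 128) [ 435. -289.  128.]
(550, 325, 62) [ 531. -280.   62.]
(574, 327, 62) [ 527. -328.   62.]
(537, 385, 62) [ 410. -251.   62.]
(405, 230, 57) [727.  15.  57.]
(433, 230, 57) [728. -43.  57.]
(436, 295, 57) [592. -49.  57.]
(408, 295, 57) [592.   8.  57.]
(413, 371, 35) [438.  -3.  35.]
(439, 369, 35) [442. -56.  35.]
(426, 346, 23) [490. -30.  23.]
(420, 262, 20) [667. -17.  20.]
[[ 0.26   0.917  0.302]
 [-0.966  0.247  0.08 ]
 [-0.002 -0.312  0.95 ]]
```

jog_arm(
  dp=[
    [385, -209, 0],
    [385, -209, 0],
    [385, -209, 0],
    [385, -209, 0],
    [385, -209, 0],
    [385, -209, 0],
    [385, -209, 0],
    [385, -209, 0],
    [385, -209, 0],
    [385, -209, 0],
    [385, -209, 0],
    [385, -209, 0],
  ],
  roll=[27, 27, 27, 27, 27, 27, 27, 27, 27, 27, 27, 27],
  gripper=[1, 1, 1, 1, 1, 1, 1, 1, 1, 1, 1, 1],
)

```text
clock: 1.35
position: [479.9, -301.2, 231.2]
ee_rot: [0.995, -0.103, -0.0, 0.0]
force: [-0.1, -0.0, 0.1]
opening: 1.001
```

Run:
```python
from h import *
w=snap('wrist','w1'); s=readout.get_state(); print(s['position'],Rotation.from_quat(s['ee_rot']).as_matrix().round(4).tolist(),w['t'])
cv2.imwrite('pics/w1b.png',cv2.resize(w['im'][:,:,::-1],(800,600),interpolation=3))
```

```text
[ 479.78846233 -301.48778472  231.19647129] [[0.9785, -0.2061, -0.0003], [-0.2061, -0.9785, 0.0], [-0.0003, 0.0001, -1.0]] [ 558.43006929 -317.84878358  372.87859365]
```

View pics/w1b.png

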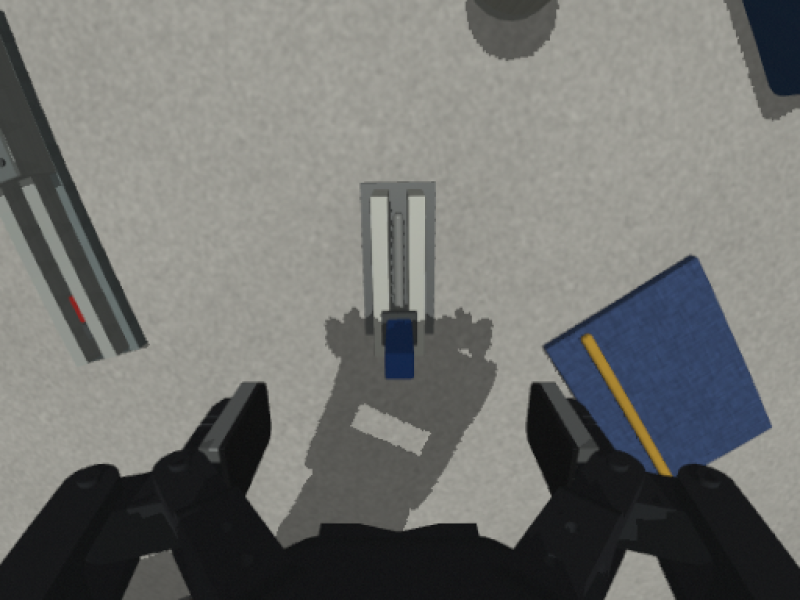

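Run:
```python
from h import *
d=load('w1'); im=d['im'].astype(int); hsv=cv2.cvtColor(d['im'],cv2.COLOR_RGB2HSV)
m=((hsv[...,0]>105)&(hsv[...,0]<130)&(hsv[...,1]>150)); m[:,:230]=0;m[:,290:]=0
ys,xs=np.nonzero(m); print(xs.min(),xs.max(),ys.min(),ys.max())
for y in range(ys.min(),ys.max()+1,2): print(y,xs[ys==y].min(),xs[ys==y].max(),im[y,255].tolist(),im[y,257].tolist())
w=(im.min(2)>205); w[:,:225]=0;w[:,285:]=0;w[:115]=0;w[230:]=0
for lo,hi in((225,255),(255,285)):
    k=w.copy();k[:,:lo]=0;k[:,hi:]=0
    yy,xx=np.nonzero(k); P=plane(d,np.c_[xx,yy],62)
    print(len(xx),yy.min(),yy.max(),cv2.minAreaRect(P[:,:2].astype(np.float32)))
```

```text
247 264 205 241
205 248 262 [20, 37, 67] [21, 37, 67]
207 248 262 [18, 32, 58] [17, 30, 58]
209 248 263 [18, 32, 59] [17, 31, 58]
211 247 263 [18, 32, 58] [19, 33, 59]
213 247 263 [18, 33, 59] [18, 32, 58]
215 247 263 [17, 31, 57] [16, 31, 58]
217 247 263 [16, 32, 58] [16, 30, 58]
219 247 263 [18, 32, 58] [18, 31, 58]
221 247 263 [17, 31, 58] [18, 32, 58]
223 247 263 [17, 31, 58] [17, 31, 58]
225 247 264 [19, 33, 61] [18, 32, 61]
227 247 264 [18, 38, 73] [21, 40, 74]
229 247 264 [21, 40, 74] [20, 39, 74]
231 247 264 [21, 39, 74] [18, 38, 73]
233 247 264 [20, 39, 74] [20, 39, 74]
235 247 264 [20, 39, 75] [20, 38, 74]
237 247 264 [20, 38, 74] [20, 39, 74]
239 247 264 [19, 38, 73] [22, 39, 74]
241 247 263 [21, 39, 73] [21, 38, 72]Traceback (most recent call last):
  File "<stdin>", line 9, in <module>
  File "h.py", line 16, in plane
    o,v=rays(d,uv); return o+v*((z-o[2])/v[:,2:3])
        ~~~~^^^^^^
  File "h.py", line 12, in rays
    n=cv2.undistortPoints(uv.reshape(-1,1,2),K,np.array([float(d['k1']),0,0,0])).reshape(-1,2)
      ~~~~~~~~~~~~~~~~~~~^^^^^^^^^^^^^^^^^^^^^^^^^^^^^^^^^^^^^^^^^^^^^^^^^^^^^^^
cv2.error: OpenCV(4.12.0) /io/opencv/modules/calib3d/src/undistort.dispatch.cpp:347: error: (-215:Assertion failed) CV_IS_MAT(_src) && CV_IS_MAT(_dst) && (_src->rows == 1 || _src->cols == 1) && (_dst->rows == 1 || _dst->cols == 1) && _src->cols + _src->rows - 1 == _dst->rows + _dst->cols - 1 && (CV_MAT_TYPE(_src->type) == CV_32FC2 || CV_MAT_TYPE(_src->type) == CV_64FC2) && (CV_MAT_TYPE(_dst->type) == CV_32FC2 || CV_MAT_TYPE(_dst->type) == CV_64FC2) in function 'cvUndistortPointsInternal'
```

Run:
```python
from h import *
d=load('w1'); im=d['im'].astype(int)
print(im[150,225:285].min(1).tolist())
w=(im.min(2)>165)
w[:,:225]=0;w[:,285:]=0;w[:115]=0;w[200:]=0
n,L,S,C=cv2.connectedComponentsWithStats(w.astype(np.uint8))
for i in range(1,n):
    if S[i,4]>200:
        yy,xx=np.nonzero(L==i); P=plane(d,np.c_[xx,yy],62); print(S[i],cv2.minAreaRect(P[:,:2].astype(np.float32)))
        for y in(130,150,170,190): print(plane(d,[[xx[yy==y].mean(),y]],62)[0].round(1))
        print('top end',plane(d,[[xx[yy<yy.min()+3].mean(),yy.min()-.5]],62)[0].round(1))
print(plane(d,[[246.5,225.5],[264.5,225.5],[264.3,241.6],[246.5,241.6]],128).round(1),plane(d,[[255.4,233.6]],128))
```

```text
[144, 146, 148, 147, 144, 143, 104, 99, 101, 101, 101, 101, 119, 165, 169, 168, 168, 168, 168, 169, 170, 169, 166, 87, 59, 55, 78, 95, 110, 121, 119, 112, 94, 69, 97, 86, 109, 167, 169, 168, 168, 169, 168, 168, 168, 169, 166, 101, 99, 100, 100, 100, 100, 121, 142, 143, 143, 145, 145, 143]
[238 126  10  56 450] ((501.1319580078125, -292.0748291015625), (9.68354606628418, 60.554447174072266), 77.58294677734375)
[ 526.7 -297.2   62. ]
[ 505.6 -293.6   62. ]
[ 483.7 -289.2   62. ]
[nan nan nan]
top end [ 531.3 -298.3   62. ]
[262 126  10  50 422] ((499.1518249511719, -318.2014465332031), (9.732029914855957, 53.59929275512695), 78.45206451416016)
[ 521.2 -323.1   62. ]
[ 500.3 -318.4   62. ]
[ 478.7 -313.    62. ]
[nan nan nan]
top end [ 525.9 -323.6   62. ]
[[ 447.3 -286.4  128. ]
 [ 443.8 -302.7  128. ]
 [ 427.5 -299.3  128. ]
 [ 430.9 -282.8  128. ]] [[ 437.43682863 -292.76141759  128.        ]]<stdin>:10: RuntimeWarning: Mean of empty slice.
  ret = ret.dtype.type(ret / rcount)
```

jog_arm(
  dp=[
    [-44, 0, 0],
    [-44, 0, 40],
    [-44, 0.5, 80],
    [-44, 0.5, 110],
    [-44, 0.5, 135],
    [-44, 0.5, 150],
    [-44, 0.5, 158],
    [-44, 0.5, 158],
    [-44, 0.5, 158],
  ],
  roll=[0, 0, 0, 0, 0, 0, 0, 0, 0],
  gripper=[1, 1, 1, 1, 1, 1, 1, 1, 1],
)

```text
clock: 2.3
position: [437.3, -292.8, 73.9]
ee_rot: [0.995, -0.103, 0.0, 0.0]
force: [0.2, -0.6, -0.2]
opening: 1.001
```

jog_arm(
  dp=[
    [0, 0, 0],
    [0, 0, 0],
    [0, 0, 0],
    [0, 0, 0],
    [0, 0, 0],
    [0, 0, 0],
    [0, 0, 0],
    [0, 0, 0],
  ],
  roll=[0, 0, 0, 0, 0, 0, 0, 0],
  gripper=[-0.2, -0.4, -0.6, -0.8, -1, -1, -1, -1],
  force=110,
)

```text
clock: 3.1
position: [437.4, -292.3, 73.7]
ee_rot: [0.995, -0.103, 0.0, 0.0]
force: [-1.3, 0.8, 5.4]
opening: 0.194
```

Run:
```python
from h import *
w=snap('wrist','w2'); s=readout.get_state(); print(s['position'],s['force'],s['moment'],s['opening'])
cv2.imwrite('pics/w2b.png',cv2.resize(w['im'][:,:,::-1],(640,480),interpolation=3))
```

```text
[ 437.40222056 -292.24474954   73.6791413 ] [-0.57028996  1.2983428   5.55486223] [0.11412762 0.14757479 0.01734583] 0.19805524388075832
```

View pics/w2b.png

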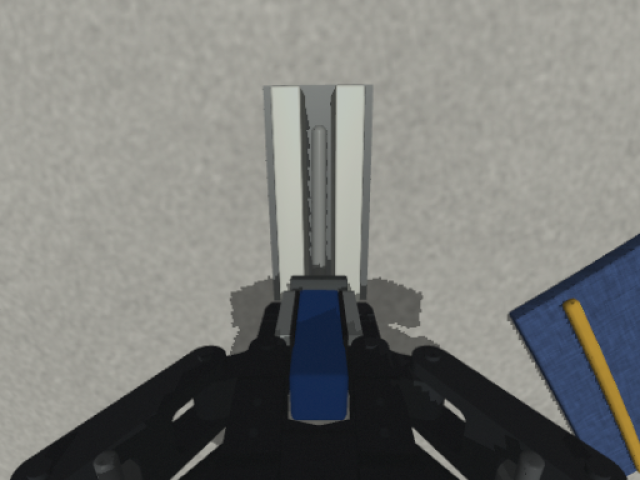

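jog_arm(
  dp=[
    [0, 0, -5],
    [0, 0, -20],
    [0, 0, -45],
    [0, 0, -80],
    [0, 0, -110],
    [8, -40, -140],
    [14, -85, -170],
    [18, -130, -184],
    [22, -175, -184],
    [25, -220, -184],
    [27, -260, -184],
    [27.5, -280, -184],
  ],
  roll=[0, 0, 0, 0, 0, -3, -6, -9, -12, -15, -15, -15],
  gripper=[-1, -1, -1, -1, -1, -1, -1, -1, -1, -1, -1, -1],
)

```text
clock: 4.35
position: [521.7, -20.9, 257.5]
ee_rot: [1.0, 0.029, -0.0, -0.0]
force: [0.7, -0.6, -0.7]
opening: 0.193
```

jog_arm(
  dp=[
    [0, 0, 0],
    [0, 0, 0],
    [0, 0, 0],
  ],
  roll=[0, 0, 0],
  gripper=[-1, -1, -1],
)

```text
clock: 4.65
position: [521.4, -24.6, 257.3]
ee_rot: [1.0, 0.027, -0.0, 0.0]
force: [-0.8, -0.2, -0.8]
opening: 0.194
```

Run:
```python
from h import *
w=snap('wrist','w3'); s=readout.get_state(); print(s['position'],Rotation.from_quat(s['ee_rot']).as_matrix().round(4).tolist(),s['force'],s['moment'],s['opening'],w['t'])
cv2.imwrite('pics/w3b.png',cv2.resize(w['im'][:,:,::-1],(800,600),interpolation=3))
```

```text
[521.41436142 -24.75484807 257.28416656] [[0.9985, 0.0541, -0.0002], [0.0541, -0.9985, -0.0001], [-0.0002, 0.0001, -1.0]] [ 0.17999442 -0.21256412 -1.57377035] [ 0.02382447  0.00319705 -0.02264063] 0.19497699038474642 [601.44661603 -20.34566179 399.01793804]
```

View pics/w3b.png

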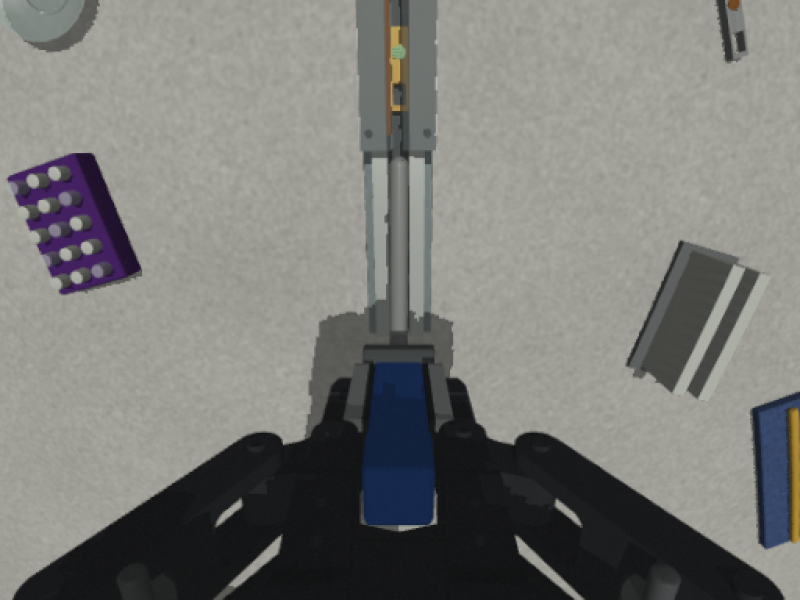

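Run:
```python
from h import *
d=load('w3'); im=d['im']
print('col255', [(y,im[y,254].tolist()) for y in range(0,104,1)][12:104:1])
g=im.astype(int).sum(2)
for y in (20,40,60,80,92): print(y,[(x,g[y,x]) for x in list(range(224,238))],[(x,g[y,x]) for x in range(270,286)])
for y in (115,140,170,200): print(y,[(x,g[y,x]) for x in range(230,282)])
```

```text
col255 [(12, [81, 86, 85]), (13, [82, 86, 85]), (14, [82, 86, 86]), (15, [81, 85, 85]), (16, [102, 100, 85]), (17, [177, 154, 87]), (18, [187, 161, 88]), (19, [187, 160, 87]), (20, [187, 161, 88]), (21, [187, 160, 87]), (22, [187, 160, 87]), (23, [188, 160, 88]), (24, [187, 159, 87]), (25, [187, 160, 87]), (26, [187, 160, 88]), (27, [187, 160, 87]), (28, [180, 161, 93]), (29, [149, 169, 121]), (30, [137, 171, 128]), (31, [123, 159, 121]), (32, [136, 170, 126]), (33, [122, 157, 120]), (34, [135, 169, 126]), (35, [123, 158, 120]), (36, [132, 166, 124]), (37, [137, 154, 110]), (38, [180, 158, 91]), (39, [187, 157, 85]), (40, [187, 156, 85]), (41, [187, 155, 85]), (42, [187, 155, 85]), (43, [187, 155, 84]), (44, [187, 155, 84]), (45, [187, 155, 84]), (46, [187, 154, 84]), (47, [187, 153, 84]), (48, [187, 153, 83]), (49, [186, 152, 83]), (50, [187, 152, 83]), (51, [187, 153, 83]), (52, [179, 146, 79]), (53, [112, 91, 51]), (54, [51, 46, 35]), (55, [42, 44, 44]), (56, [59, 62, 61]), (57, [80, 84, 84]), (58, [81, 85, 85]), (59, [80, 84, 84]), (60, [80, 85, 84]), (61, [80, 84, 84]), (62, [80
[... 8073 characters left out ...]
0, np.int64(267)), (251, np.int64(308)), (252, np.int64(333)), (253, np.int64(349)), (254, np.int64(361)), (255, np.int64(372)), (256, np.int64(371)), (257, np.int64(359)), (258, np.int64(342)), (259, np.int64(304)), (260, np.int64(267)), (261, np.int64(160)), (262, np.int64(224)), (263, np.int64(255)), (264, np.int64(258)), (265, np.int64(258)), (266, np.int64(436)), (267, np.int64(455)), (268, np.int64(455)), (269, np.int64(454)), (270, np.int64(456)), (271, np.int64(252)), (272, np.int64(197)), (273, np.int64(196)), (274, np.int64(194)), (275, np.int64(285)), (276, np.int64(396)), (277, np.int64(406)), (278, np.int64(453)), (279, np.int64(465)), (280, np.int64(474)), (281, np.int64(480))]
```

Run:
```python
from h import *
d=load('w3')
P=lambda n,u,v,z: print(n,plane(d,[[u,v]],z)[0].round(1))
P('tail',254,16.2,24);P('winfar',254,53,24);P('winnear',254,66.6,24);P('nose',254,70.9,24);P('disc',254.5,33,24);P('mouth',255,99.6,57)
for v,a,b in((20,228.7,278.6),(40,228.6,278.9),(60,229.3,278.9),(92,230.2,278.5)):
    P('L',a-.0,v,57);P('R',b+.2,v,57)
for v,a,b in((115,232.6,276.9),(140,233.8,276.4),(170,234.9,275.5)):
    P('l0',a,v,15);P('r0',b,v,15); P('l35',a,v,35);P('r35',b,v,35)
im=d['im'];hsv=cv2.cvtColor(im,cv2.COLOR_RGB2HSV)
m=(hsv[...,0]>15)&(hsv[...,0]<28)&(hsv[...,1]>110);m[75:]=0;m[:,:240]=0;m[:,270:]=0
for y in(20,25,43,48,69): print(y,np.nonzero(m[y])[0][[0,-1]], im[y,244:266].tolist() if y in(48,60) else '')
s=readout.get_state();R=Rotation.from_quat(s['ee_rot']).as_matrix()
# barb tip prediction
for v in (115,140,170): 
    c=(im[v,248:262].astype(int)).sum(1)
# foot centreline at z of foot axis
g=s['position']
```

```text
tail [690.7 -14.7  24. ]
winfar [650.4 -16.8  24. ]
winnear [635.  -17.6  24. ]
nose [630.1 -17.9  24. ]
disc [672.5 -16.3  24. ]
mouth [596.9 -20.8  57. ]
L [677.8  11.4  57. ]
R [680.6 -41.8  57. ]
L [657.9  10.9  57. ]
R [660.7 -43.5  57. ]
L [637.5   9.5  57. ]
R [640.4 -45.   57. ]
L [603.7   7.5  57. ]
R [606.6 -47.   57. ]
l0 [575.7   7.   15. ]
r0 [578.7 -50.1  15. ]
l35 [577.    5.5  35. ]
r35 [579.9 -48.6  35. ]
l0 [543.5   4.4  15. ]
r0 [546.4 -51.9  15. ]
l35 [546.5   3.1  35. ]
r35 [549.3 -50.2  35. ]
l0 [502.7   1.6  15. ]
r0 [505.6 -53.7  15. ]
l35 [5.078e+02 5.000e-01 3.500e+01]
r35 [510.6 -52.   35. ]
20 [250 256] 
25 [250 256] 
43 [249 256] 
48 [251 257] [[109, 115, 112], [110, 115, 113], [101, 100, 93], [110, 85, 66], [115, 83, 58], [111, 87, 62], [107, 93, 68], [175, 144, 82], [187, 152, 84], [186, 149, 81], [187, 153, 83], [187, 156, 85], [108, 88, 50], [97, 83, 54], [106, 95, 69], [107, 96, 70], [106, 94, 69], [95, 91, 76], [110, 116, 112], [110, 116, 112], [110, 115, 113], [110, 115, 112]]
69 [251 257]
```

Run:
```python
from h import *
d=load('w3'); im=d['im'].astype(int)
print([im[y,255].sum() for y in range(96,112)])
T=np.array([521.4,-24.7]); R2=np.array([[.9985,.0541],[.0541,-.9985]])
for v in (104,115,140,170,200):
    row=im[v].sum(1)
    # edges of foot: darkest at left/right
    a=245+np.argmin(row[245:252]); b=258+np.argmin(row[258:264])
    br=250+np.argmax(row[250:260])
    for u in (a,b,br): 
        p=plane(d,[[u+.0,v]],210.6 if u!=br else 214.6)[0]; print(v,u,((p[:2]-T)@R2).round(2),end=' ')
    print()
for v in(99.5,100.5,101.5):
  for z in (210.6,214.6): print(v,z,((plane(d,[[255,v]],z)[0][:2]-T)@R2).round(2))
```

```text
[np.int64(232), np.int64(230), np.int64(229), np.int64(229), np.int64(291), np.int64(326), np.int64(350), np.int64(368), np.int64(411), np.int64(438), np.int64(427), np.int64(419), np.int64(419), np.int64(416), np.int64(416), np.int64(417)]
104 249 [74.98 -3.64] 104 261 [74.97  3.88] 104 255 [75.09  0.11] 
115 249 [68.23 -3.69] 115 261 [68.22  3.91] 115 255 [68.48  0.1 ] 
140 248 [52.39 -4.45] 140 261 [52.37  3.98] 140 255 [52.97  0.08] 
170 249 [32.34 -3.95] 170 261 [32.33  4.08] 170 255 [33.35  0.06] 
200 249 [10.97 -4.12] 200 261 [10.96  4.19] 200 255 [12.43  0.03] 
99.5 210.6 [77.7   0.12]
99.5 214.6 [77.75  0.12]
100.5 210.6 [77.1   0.12]
100.5 214.6 [77.16  0.12]
101.5 210.6 [76.49  0.12]
101.5 214.6 [76.57  0.12]
```

jog_arm(
  dp=[
    [-19.5, 1.2, 0],
    [-19.5, 1.2, 40],
    [-19.5, 1.2, 80],
    [-19.5, 1.2, 110],
    [-19.5, 1.2, 130],
    [-19.5, 1.2, 145],
    [-19.5, 1.2, 155],
    [-19.5, 1.2, 162],
    [-19.5, 1.2, 167],
    [-19.5, 1.2, 167],
    [-19.5, 1.2, 167],
  ],
  roll=[-0.4, -0.4, -0.4, -0.4, -0.4, -0.4, -0.4, -0.4, -0.4, -0.4, -0.4],
  gripper=[-1, -1, -1, -1, -1, -1, -1, -1, -1, -1, -1],
)

```text
clock: 5.8
position: [502.4, -26.2, 90.7]
ee_rot: [1.0, 0.031, 0.0, 0.0]
force: [-0.6, 0.1, -1.3]
opening: 0.19
```

Run:
```python
from h import *
w=snap('wrist','w4'); s=readout.get_state(); print(s['position'],Rotation.from_quat(s['ee_rot']).as_matrix().round(4).tolist(),s['force'],s['moment'],s['opening'],w['t'])
cv2.imwrite('pics/w4b.png',cv2.resize(w['im'][:,:,::-1],(800,600),interpolation=3))
d=load('w3');im=d['im'].astype(int).sum(2)
for u in (236,242,268,274):print(u,im[90:106,u].tolist())
print(plane(d,[[236,97],[270,97]],57))
```

```text
[502.46893376 -26.13881783  90.78778091] [[0.9981, 0.0623, 0.0009], [0.0623, -0.9981, -0.0003], [0.0008, 0.0003, -1.0]] [-0.08283685 -0.33398104 -2.02477899] [-0.00601359  0.00407779 -0.00163496] 0.19428265391467464 [582.32074005 -21.27011088 232.50516807]
236 [330, 329, 329, 329, 326, 326, 286, 224, 200, 197, 200, 198, 200, 200, 201, 342]
242 [330, 329, 329, 326, 328, 328, 296, 272, 265, 264, 263, 473, 512, 513, 510, 509]
268 [329, 326, 329, 328, 329, 327, 286, 265, 264, 265, 264, 475, 514, 513, 512, 509]
274 [329, 328, 329, 329, 327, 328, 253, 195, 197, 198, 200, 199, 204, 203, 200, 350]
[[598.63320654   0.76537261  57.        ]
 [600.64091598 -37.62588445  57.        ]]
```

View pics/w4b.png

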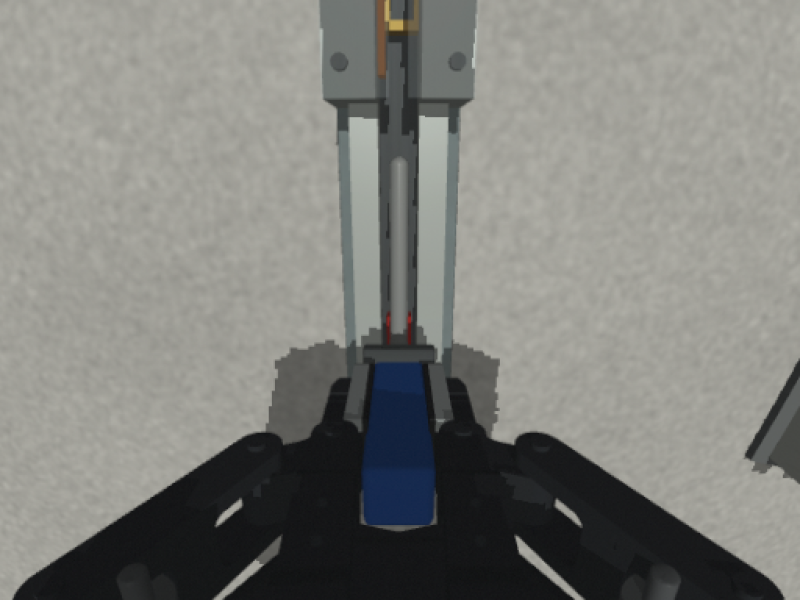

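Run:
```python
from h import *
d=load('w4'); im=d['im'].astype(int); g=im.sum(2)
T=np.array([502.4,-26.15]); R2=np.array([[.9981,.0623],[.0623,-.9981]])
loc=lambda u,v,z: ((plane(d,[[u,v]],z)[0][:2]-T)@R2).round(2).tolist()
print('front',[ (u,g[58:78,u].tolist()) for u in (215,290)])
print('slider col',[(y,im[y,258].tolist()) for y in range(0,26)])
print('red',[(y,im[y,248].tolist(),im[y,263].tolist()) for y in range(194,222,2)])
for v in(5,17,30,85,110,150,190): print(v,g[v,203:306].tolist())
```

```text
front [(215, [338, 337, 337, 339, 316, 242, 173, 177, 175, 178, 215, 311, 402, 423, 424, 428, 429, 421, 422, 418]), (290, [341, 340, 341, 340, 304, 213, 176, 176, 175, 177, 179, 195, 202, 203, 200, 199, 203, 199, 202, 203])]
slider col [(0, [86, 90, 89]), (1, [86, 90, 90]), (2, [85, 89, 89]), (3, [85, 90, 90]), (4, [86, 90, 89]), (5, [86, 90, 90]), (6, [86, 90, 90]), (7, [51, 53, 53]), (8, [46, 49, 49]), (9, [48, 50, 50]), (10, [46, 49, 49]), (11, [46, 49, 49]), (12, [67, 61, 49]), (13, [94, 78, 47]), (14, [101, 83, 46]), (15, [102, 84, 48]), (16, [102, 83, 48]), (17, [102, 84, 48]), (18, [102, 84, 47]), (19, [79, 65, 37]), (20, [55, 45, 26]), (21, [56, 46, 27]), (22, [54, 47, 33]), (23, [43, 46, 47]), (24, [44, 46, 46]), (25, [44, 47, 47])]
red [(194, [67, 69, 69], [69, 72, 71]), (196, [67, 70, 70], [69, 72, 72]), (198, [68, 66, 65], [69, 71, 71]), (200, [79, 32, 29], [69, 67, 67]), (202, [107, 31, 27], [77, 67, 68]), (204, [139, 38, 35], [85, 68, 68]), (206, [139, 37, 33], [64, 43, 44]), (208, [121, 33, 30], [49, 41, 41]), (210, [81, 27, 24], [49, 41, 40]), (212, [80, 25, 23], [50,
[... 3085 characters left out ...]
 485, 486, 486, 483, 486, 484, 483, 483, 485, 482, 482, 483, 483, 484, 476, 361, 350, 350, 351, 351, 355, 325, 479, 488, 491, 497, 501, 498, 494, 487, 483, 482, 480, 479, 483, 479]
190 [456, 455, 459, 465, 471, 477, 480, 483, 485, 489, 487, 484, 477, 477, 478, 479, 481, 346, 341, 342, 341, 342, 342, 366, 453, 466, 465, 465, 464, 465, 466, 465, 465, 466, 465, 465, 465, 466, 465, 466, 352, 218, 207, 205, 206, 138, 181, 269, 313, 341, 358, 370, 380, 377, 369, 351, 316, 258, 218, 214, 213, 213, 143, 173, 442, 466, 465, 466, 465, 465, 464, 463, 465, 464, 465, 467, 465, 465, 465, 465, 442, 359, 344, 345, 345, 346, 332, 369, 501, 515, 509, 507, 500, 497, 493, 491, 489, 497, 503, 505, 506, 502, 499]
```

Run:
```python
from h import *
d=load('w4')
T=np.array([502.4,-26.15]); R2=np.array([[.9981,.0623],[.0623,-.9981]])
loc=lambda u,v,z: ((plane(d,[[u,v]],z)[0][:2]-T)@R2).round(2).tolist()
for v,a,b in((85,241.6,267.6),(110,241.9,267.6),(150,242.8,267.1),(190,243.4,266.6)): print('chan',loc(a,v,35),loc(b,v,35))
print('sliderY',loc(248.8,17,24),loc(268,17,24),'nosefront',loc(258,19.2,24),'winnear',loc(258,12.4,24))
print('win',loc(248.9,5,24),loc(264.5,5,24))
print('mouth',loc(215,62.5,57),loc(290,62.5,57),'foot tip',[loc(255,v,46) for v in(99.5,100.5)])
print('foot c',loc(255.2,110,48),loc(255.1,150,48))
print('red face',loc(248,199.5,23),loc(263,202,23),loc(248,208.5,23),loc(263,205,23))
```

```text
chan [86.77, -8.38] [86.73, 8.42]
chan [71.0, -8.4] [70.96, 8.57]
chan [44.29, -8.18] [44.25, 8.51]
chan [15.38, -8.16] [15.35, 8.47]
sliderY [129.51, -3.65] [129.5, 8.77] nosefront [128.18, 2.31] winnear [132.24, 2.3]
win [136.65, -3.53] [136.63, 6.47]
mouth [98.3, -22.28] [98.19, 20.02] foot tip [[77.81, 0.25], [77.21, 0.25]]
foot c [71.57, 0.36] [46.62, 0.26]
red face [3.76, -5.24] [1.68, 6.31] [-3.68, -5.31] [-0.79, 6.32]
```

jog_arm(
  dp=[
    [0, 1.2, 0],
    [8, 1.2, 0],
    [16, 1.2, 0],
    [24, 1.2, 0],
    [32, 1.2, 0],
    [40, 1.2, 0],
    [48, 1.2, 0],
    [55, 1.2, 0],
    [60, 1.2, 0],
    [63, 1.2, 0],
    [65, 1.2, 0],
    [65, 1.2, 0],
  ],
  roll=[0, 0, 0, 0, 0, 0, 0, 0, 0, 0, 0, 0],
  gripper=[-1, -1, -1, -1, -1, -1, -1, -1, -1, -1, -1, -1],
  force=120,
)

```text
clock: 7.05
position: [567.2, -23.2, 90.3]
ee_rot: [1.0, 0.031, -0.0, 0.0]
force: [0.0, -0.1, -1.5]
opening: 0.194
```

Run:
```python
from h import *
w=snap('wrist','w5'); s=readout.get_state(); print(s['position'],s['force'],s['moment'],s['opening'])
im=w['im'][60:190,200:310,::-1]
cv2.imwrite('pics/w5b.png',cv2.resize(im,(550,650)[:2] if 0 else (500,590),interpolation=3))
```

```text
[567.0529546  -23.23933003  90.23950237] [ 0.54611313 -0.15908611 -0.24292594] [-0.01718501  0.00877233 -0.027051  ] 0.19561627371964202
```

View pics/w5b.png

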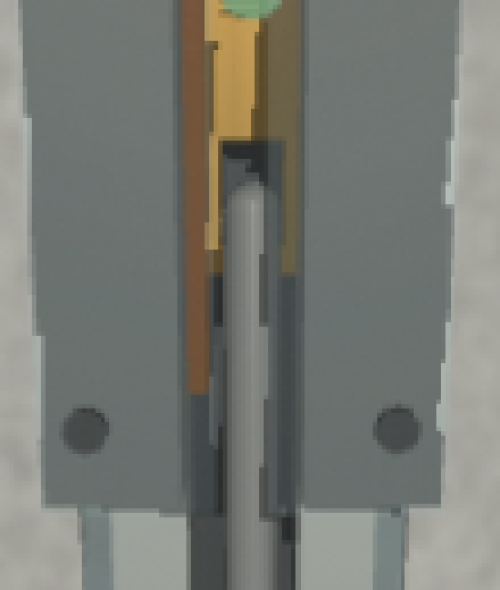

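jog_arm(
  dp=[
    [0, 0, 2],
    [0, 0, 4],
    [0, 0, 6],
    [0, 0, 8],
    [0, 0, 9.5],
    [0, 0, 10.5],
    [0, 0, 11.2],
    [0, 0, 11.8],
    [0, 0, 12],
    [0, 0, 12],
  ],
  roll=[0, 0, 0, 0, 0, 0, 0, 0, 0, 0],
  gripper=[-1, -1, -1, -1, -1, -1, -1, -1, -1, -1],
)

```text
clock: 8.1
position: [567.2, -23.3, 78.3]
ee_rot: [1.0, 0.031, 0.0, 0.0]
force: [-0.6, -0.3, -0.7]
opening: 0.191
```

jog_arm(
  dp=[
    [0, 0, 0.8],
    [0, 0, 0.8],
    [-1, 0, 0.8],
    [-2, 0, 0.8],
    [-3, 0, 0.8],
    [-4, 0, 0.8],
    [-5, 0, 0.8],
    [-6, 0, 0.8],
    [-7, 0, 0.8],
    [-8, 0, 0.8],
  ],
  roll=[0, 0, 0, 0, 0, 0, 0, 0, 0, 0],
  gripper=[-1, -1, -1, -1, -1, -1, -1, -1, -1, -1],
)

```text
clock: 9.1
position: [561.8, -23.8, 78.0]
ee_rot: [1.0, 0.031, 0.003, 0.0]
force: [12.1, 3.0, -5.8]
opening: 0.194
```

Run:
```python
from h import *
s=readout.get_state(); print(s['position'],s['force'],s['moment'],s['opening'])
```

```text
[561.76095945 -23.82452572  78.00310023] [12.08198551  3.04995633 -5.78649221] [ 0.54922594 -2.53827427  0.1365633 ] 0.19402199565372732
```

jog_arm(
  dp=[
    [-1, 0, 0],
    [-2, 0, 0],
    [-3, 0, 0],
    [-4, 0, 0],
    [-5, 0, 0],
    [-6, 0, 0],
    [-7, 0, 0],
    [-8, 0, 0],
    [-9, 0, 0],
    [-10, 0, 0],
  ],
  roll=[0, 0, 0, 0, 0, 0, 0, 0, 0, 0],
  gripper=[-1, -1, -1, -1, -1, -1, -1, -1, -1, -1],
)

```text
clock: 10.1
position: [553.2, -24.5, 78.7]
ee_rot: [1.0, 0.031, 0.005, 0.001]
force: [14.9, 2.9, -2.6]
opening: 0.194
```

Run:
```python
from h import *
w=snap('wrist','w6'); s=readout.get_state(); print(s['position'],s['force'],s['moment'],Rotation.from_quat(s['ee_rot']).as_matrix()[2])
cv2.imwrite('pics/w6b.png',cv2.resize(w['im'][60:260,190:320,::-1],(390,600),interpolation=3))
```

```text
[553.02742868 -24.52184304  78.74686727] [14.07288711  3.67775515 -2.14648903] [ 0.78923171 -3.14823425  0.19951394] [ 0.00995237  0.00166151 -0.99994909]
```

View pics/w6b.png

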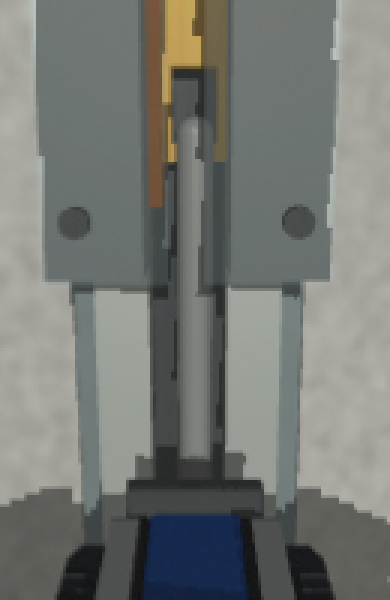

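jog_arm(
  dp=[
    [-1.5, 0, 0.4],
    [-3, 0, 0.8],
    [-4.5, 0, 1.2],
    [-6, 0, 1.2],
    [-7.5, 0, 1.2],
    [-9, 0, 1.2],
    [-10.5, 0, 1.2],
    [-12, 0, 1.2],
    [-13.5, 0, 1.2],
    [-15, 0, 1.2],
    [-16.5, 0, 1.2],
    [-18, 0, 1.2],
  ],
  roll=[0, 0, 0, 0, 0, 0, 0, 0, 0, 0, 0, 0],
  gripper=[-1, -1, -1, -1, -1, -1, -1, -1, -1, -1, -1, -1],
)

```text
clock: 11.35
position: [535.3, -25.7, 77.6]
ee_rot: [1.0, 0.031, 0.005, 0.001]
force: [14.5, 3.8, -2.5]
opening: 0.192
```

```bash
cat > m.py <<'E'
import sys
from h import *
w=snap('wrist',sys.argv[1]); s=readout.get_state(); print(s['position'],s['force'],s['moment'],Rotation.from_quat(s['ee_rot']).as_matrix()[2])
im=w['im'].astype(int); g=im.sum(2)
h=cv2.cvtColor(w['im'],cv2.COLOR_RGB2HSV); m=(h[...,0]>14)&(h[...,0]<30)&(h[...,1]>100); m[:,:235]=0;m[:,275:]=0;m[215:]=0
# foot tip: bright ridge at cols 254-256
print('tip col', g[92:110,255].tolist())
print('brass rows', [(y,int(m[y].sum()),int(np.nonzero(m[y])[0].min())) for y in range(60,215) if m[y].sum()>1][::3][-22:])
print('front', g[90:200,218].tolist()[::3])
E
python3 m.py w7
```

```text
[535.05483527 -25.68051932  77.53985906] [13.50279617  3.31569305 -1.06596024] [ 0.76152674 -3.09829266  0.20149568] [ 0.00998308  0.00175878 -0.99994862]
tip col [134, 212, 247, 248, 248, 245, 262, 321, 359, 377, 396, 444, 439, 411, 409, 411, 408, 409]
brass rows [(60, 15, 243), (63, 15, 243), (66, 14, 243), (69, 15, 243), (72, 15, 243), (75, 15, 243), (78, 15, 243), (81, 14, 243), (84, 4, 243), (87, 3, 243), (90, 3, 243), (93, 4, 243), (96, 3, 245), (99, 4, 243), (102, 3, 244), (105, 3, 244), (108, 4, 244), (111, 5, 244)]
front [338, 339, 336, 239, 250, 329, 333, 331, 332, 331, 332, 253, 204, 202, 212, 357, 354, 348, 349, 352, 357, 357, 355, 354, 351, 353, 348, 347, 347, 349, 350, 350, 346, 350, 349, 349, 351]
```

jog_arm(
  dp=[
    [-1.5, 0, 0.4],
    [-3, 0, 0.6],
    [-4.5, 0, 0.6],
    [-6, 0, 0.6],
    [-7.5, 0, 0.6],
    [-9, 0, 0.6],
    [-10.5, 0, 0.6],
    [-12, 0, 0.6],
    [-13.5, 0, 0.6],
    [-15, 0, 0.6],
    [-16.5, 0, 0.6],
    [-18, 0, 0.6],
  ],
  roll=[0, 0, 0, 0, 0, 0, 0, 0, 0, 0, 0, 0],
  gripper=[-1, -1, -1, -1, -1, -1, -1, -1, -1, -1, -1, -1],
)

```text
clock: 12.6
position: [517.2, -26.9, 76.9]
ee_rot: [1.0, 0.031, 0.005, 0.001]
force: [14.5, 3.0, -1.9]
opening: 0.192
```

```bash
python3 m.py w8
```

```text
[516.93438583 -26.85565665  76.87972234] [13.26719209  2.44016005 -1.57945052] [ 0.73177217 -2.98903505  0.16468261] [ 0.00956756  0.00181189 -0.99995259]
tip col [152, 153, 153, 151, 152, 155, 182, 218, 240, 354, 389, 435, 434, 410, 407, 406, 407, 406]
brass rows [(60, 15, 243), (63, 16, 243), (66, 16, 243), (69, 14, 244), (72, 15, 244), (75, 15, 244), (78, 14, 244), (81, 14, 244), (84, 4, 244), (87, 2, 245), (90, 6, 244), (93, 6, 244), (96, 6, 244), (99, 6, 244), (102, 6, 244), (105, 6, 244), (108, 9, 244), (111, 9, 244), (114, 3, 245)]
front [196, 232, 227, 282, 309, 253, 377, 348, 345, 343, 346, 345, 350, 348, 348, 348, 348, 343, 342, 341, 342, 342, 345, 345, 345, 343, 342, 344, 345, 348, 350, 348, 348, 342, 338, 340, 338]
```

jog_arm(
  dp=[
    [-2, 0, 0],
    [-4, 0, 0],
    [-6, 0, 0],
    [-8, 0, 0],
    [-10, 0, 0],
    [-12, 0, 0],
    [-14, 0, 0],
    [-16, 0, 0],
    [-18, 0, 0],
    [-20, 0, 0],
    [-22, 0, 0],
    [-24, 0, 0],
  ],
  roll=[0, 0, 0, 0, 0, 0, 0, 0, 0, 0, 0, 0],
  gripper=[-1, -1, -1, -1, -1, -1, -1, -1, -1, -1, -1, -1],
)

```text
clock: 13.85
position: [492.8, -28.4, 76.7]
ee_rot: [1.0, 0.031, 0.004, 0.001]
force: [12.7, 2.7, -1.7]
opening: 0.195
```

jog_arm(
  dp=[
    [-0.5, 0, -0.6],
    [-1, 0, -1],
    [-2, 0, -1],
    [-3, 0, -1],
    [-4, 0, -1],
    [-5, 0, -1],
    [-6, 0, -1],
    [-7, 0, -1],
    [-8, 0, -1],
    [-9, 0, -1],
    [-10, 0, -1],
    [-11, 0, -1],
  ],
  roll=[0, 0, 0, 0, 0, 0, 0, 0, 0, 0, 0, 0],
  gripper=[-1, -1, -1, -1, -1, -1, -1, -1, -1, -1, -1, -1],
)

```text
clock: 15.05
position: [478.2, -28.8, 76.7]
ee_rot: [1.0, 0.031, -0.0, 0.0]
force: [0.9, -0.4, -0.6]
opening: 0.193
```

```bash
python3 m.py w9
```

```text
[478.05421572 -28.81447593  76.69206746] [ 0.39757471 -0.64264093  0.38600009] [-0.01561549 -0.26722136  0.01676642] [-1.81764259e-04  7.43561083e-05 -9.99999981e-01]
tip col [243, 241, 241, 239, 242, 240, 242, 227, 287, 336, 359, 379, 430, 445, 427, 423, 422, 422]
brass rows [(60, 23, 244), (63, 23, 244), (66, 22, 244), (69, 22, 244), (72, 22, 244), (75, 22, 244), (78, 22, 244), (81, 22, 244), (84, 22, 244), (87, 7, 244), (90, 7, 244), (93, 8, 244), (96, 7, 244), (99, 7, 244), (102, 7, 244), (105, 7, 244), (108, 7, 244), (111, 9, 244), (114, 9, 244)]
front [333, 334, 334, 336, 336, 332, 334, 332, 335, 338, 338, 338, 341, 340, 340, 336, 333, 330, 331, 330, 330, 332, 335, 336, 336, 333, 334, 335, 332, 334, 334, 335, 337, 336, 335, 331, 328]
```

```bash
cat > n.py <<'E'
import sys
from h import *
d=load(sys.argv[1]);im=d['im'].astype(int);s=readout.get_state()
T=s['position'][:2];R2=Rotation.from_quat(s['ee_rot']).as_matrix()[:2,:2]
loc=lambda u,v,z:((plane(d,[[u,v]],z)[0][:2]-T)@R2).round(1).tolist()
for c in (247,248,263): print(c,[(y,im[y,c].tolist()) for y in range(108,200) if abs(im[y,c]-im[y-1,c]).sum()>25])
for v in range(84,200,4): print(v,loc(248,v,24)[0],end=' ')
E
python3 n.py w9
```

```text
247 [(110, [164, 132, 72]), (116, [101, 85, 56]), (117, [41, 43, 43]), (118, [51, 54, 54]), (119, [73, 77, 76]), (125, [48, 49, 50]), (128, [71, 75, 75]), (174, [74, 49, 47]), (175, [80, 24, 21]), (177, [126, 34, 32]), (178, [146, 40, 37])]
248 [(110, [106, 86, 49]), (116, [72, 63, 44]), (117, [41, 44, 43]), (128, [72, 76, 76]), (158, [44, 47, 46]), (172, [55, 58, 58]), (173, [69, 67, 66]), (174, [73, 49, 48]), (175, [80, 22, 18]), (176, [95, 28, 25]), (177, [126, 34, 31]), (178, [146, 39, 36])]
263 [(116, [101, 87, 57]), (117, [42, 44, 43]), (119, [74, 78, 78]), (139, [47, 49, 49]), (142, [55, 57, 57]), (143, [71, 75, 74]), (177, [49, 46, 46]), (183, [59, 56, 56]), (184, [71, 70, 70])]
84 87.3 88 84.9 92 82.4 96 79.9 100 77.4 104 74.9 108 72.4 112 69.9 116 67.3 120 64.8 124 62.2 128 59.6 132 56.9 136 54.3 140 51.6 144 48.9 148 46.2 152 43.5 156 40.7 160 38.0 164 35.2 168 32.4 172 29.5 176 26.6 180 23.7 184 20.8 188 17.9 192 14.9 196 11.9
```

jog_arm(
  dp=[
    [-3, 0, -0.4],
    [-7, 0, -0.4],
    [-11, 0, -0.4],
    [-15, 0, -0.4],
    [-19, 0, -0.4],
    [-23, 0, -0.4],
    [-27, 0, -0.4],
    [-30, 0, -0.4],
    [-33, 0, -0.4],
    [-35, 0, -0.4],
    [-36, 0, -0.4],
    [-37, 0, -0.4],
  ],
  roll=[0, 0, 0, 0, 0, 0, 0, 0, 0, 0, 0, 0],
  gripper=[-1, -1, -1, -1, -1, -1, -1, -1, -1, -1, -1, -1],
)

```text
clock: 16.3
position: [441.4, -31.1, 77.1]
ee_rot: [1.0, 0.031, 0.0, 0.0]
force: [0.1, -0.6, -1.1]
opening: 0.194
```

```bash
python3 m.py w10|head -1; python3 n.py w10
```

```text
[441.28297321 -31.10183612  77.07450557] [ 0.72589268 -0.7340721  -0.77048213] [0.02417703 0.04422697 0.04847252] [-3.41357378e-05  8.79521209e-05 -9.99999996e-01]
247 [(110, [148, 119, 66]), (111, [165, 133, 72]), (116, [100, 85, 56]), (117, [40, 43, 43]), (121, [72, 75, 75]), (122, [73, 58, 57]), (123, [109, 32, 29]), (124, [155, 48, 44]), (159, [56, 36, 36]), (160, [31, 33, 33]), (161, [49, 52, 51]), (162, [67, 71, 71])]
248 [(109, [56, 53, 45]), (110, [97, 78, 44]), (112, [166, 133, 73]), (116, [101, 86, 57]), (117, [40, 43, 42]), (121, [72, 74, 74]), (122, [74, 58, 57]), (123, [109, 33, 30]), (124, [156, 48, 45]), (151, [96, 26, 24]), (159, [46, 35, 35]), (161, [48, 51, 51]), (162, [67, 71, 71]), (196, [45, 47, 47])]
263 [(116, [102, 87, 57]), (117, [42, 44, 44]), (119, [74, 76, 77]), (132, [55, 45, 44]), (134, [78, 74, 74]), (159, [56, 59, 58]), (160, [39, 41, 41]), (161, [52, 54, 53]), (162, [68, 71, 71])]
84 87.3 88 84.9 92 82.4 96 80.0 100 77.5 104 75.0 108 72.4 112 69.9 116 67.3 120 64.8 124 62.2 128 59.6 132 56.9 136 54.3 140 51.6 144 48.9 148 46.2 152 43.5 156 40.7 160 37.9 164 35.1 168 32.3 172 29.4 176 26.6 180 23.7 184 20.7 188 17.8 192 14.8 196 11.8
```

jog_arm(
  dp=[
    [-1, 0, 0],
    [-2, 0, 0],
    [-3, 0, 0],
    [-4, 0, 0],
    [-5, 0, 0],
    [-6, 0, 0],
    [-6.5, 0, 0],
    [-7, 0, 0],
    [-7, 0, 0],
  ],
  roll=[0, 0, 0, 0, 0, 0, 0, 0, 0],
  gripper=[-1, -1, -1, -1, -1, -1, -1, -1, -1],
)

```text
clock: 17.25
position: [434.7, -31.6, 77.1]
ee_rot: [1.0, 0.031, 0.0, 0.0]
force: [3.7, 0.8, -3.4]
opening: 0.194
```

```bash
python3 m.py w11|head -1; python3 n.py w11
```

```text
[434.63868594 -31.58547472  77.1152158 ] [ 3.35600133  1.12812391 -2.98778638] [ 0.09921126 -0.69887701 -0.00977621] [ 4.95617312e-04  2.19843571e-04 -9.99999853e-01]
247 [(110, [165, 133, 74]), (116, [103, 50, 33]), (118, [158, 49, 46]), (152, [59, 40, 40]), (153, [51, 54, 54]), (154, [68, 71, 71]), (192, [91, 99, 98]), (193, [109, 120, 118]), (198, [139, 141, 135]), (199, [164, 163, 156])]
248 [(109, [82, 71, 50]), (110, [163, 132, 73]), (116, [103, 50, 34]), (117, [90, 26, 24]), (118, [157, 49, 45]), (138, [98, 28, 26]), (150, [118, 33, 31]), (151, [133, 49, 47]), (152, [80, 63, 62]), (153, [65, 69, 69]), (185, [45, 47, 47]), (192, [61, 66, 65]), (193, [72, 79, 78]), (196, [89, 98, 97]), (197, [116, 124, 121]), (198, [139, 141, 135]), (199, [164, 163, 156])]
263 [(116, [79, 65, 50]), (117, [60, 46, 46]), (118, [83, 75, 75]), (122, [61, 45, 44]), (124, [79, 76, 76]), (150, [57, 47, 47]), (152, [63, 66, 66]), (192, [90, 98, 97]), (193, [108, 119, 118]), (196, [97, 107, 105]), (198, [138, 140, 134]), (199, [163, 162, 155])]
84 87.3 88 84.8 92 82.3 96 79.9 100 77.4 104 74.9 108 72.3 112 69.8 116 67.2 120 64.7 124 62.1 128 59.5 132 56.8 136 54.2 140 51.5 144 48.8 148 46.1 152 43.4 156 40.6 160 37.8 164 35.0 168 32.2 172 29.3 176 26.5 180 23.6 184 20.6 188 17.7 192 14.7 196 11.7
```

jog_arm(
  dp=[
    [-0.8, 0, 0],
    [-1.6, 0, 0],
    [-2.4, 0, 0],
    [-3, 0, 0],
    [-3, 0, 0],
    [-3, 0, 0],
    [-3, 0, 0],
  ],
  roll=[0, 0, 0, 0, 0, 0, 0],
  gripper=[-1, -1, -1, -1, -1, -1, -1],
)

```text
clock: 18.0
position: [431.6, -31.8, 77.1]
ee_rot: [1.0, 0.031, 0.0, 0.0]
force: [5.7, 1.5, -3.9]
opening: 0.196
```

```bash
python3 m.py w12|head -1; python3 n.py w12|head -2
python3 -c "
from h import *
cv2.imwrite('pics/w12b.png',cv2.resize(load('w12')['im'][60:260,190:320,::-1],(390,600),interpolation=3))"
```

```text
[431.6382789  -31.76989318  77.09513475] [ 5.61855912  0.2513829  -4.10174894] [ 0.15453379 -1.0342887   0.01035448] [ 5.84526021e-04  2.60449054e-04 -9.99999795e-01]
247 [(109, [130, 107, 66]), (110, [165, 132, 73]), (116, [158, 51, 46]), (152, [68, 55, 54]), (153, [70, 74, 74]), (188, [86, 94, 92]), (189, [109, 120, 118]), (194, [131, 135, 129]), (195, [163, 163, 155])]
248 [(109, [103, 88, 59]), (110, [163, 132, 73]), (116, [158, 51, 46]), (133, [99, 28, 26]), (146, [117, 34, 32]), (147, [151, 44, 41]), (152, [68, 55, 55]), (153, [70, 73, 73]), (181, [45, 47, 46]), (188, [57, 62, 61]), (189, [72, 79, 78]), (193, [87, 94, 92]), (194, [132, 135, 130]), (195, [164, 163, 155])]
```

View pics/w12b.png

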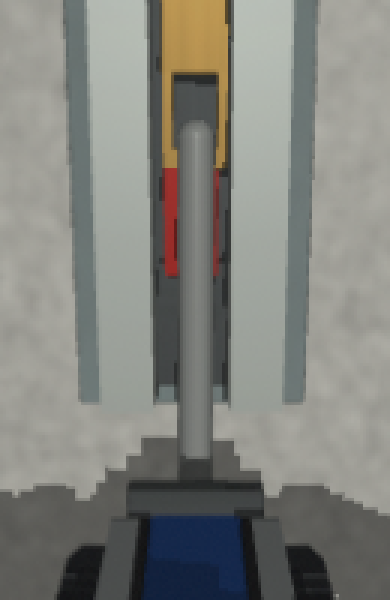

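jog_arm(
  dp=[
    [0, 0, 0],
    [0, 0, 0],
    [0, 0, 0],
    [0, 0, 0],
    [0, 0, 0],
    [0, 0, 0],
    [0, 0, 0],
  ],
  roll=[0, 0, 0, 0, 0, 0, 0],
  gripper=[-1, -1, -1, -1, -1, -1, -1],
)

```text
clock: 18.75
position: [431.7, -31.8, 77.1]
ee_rot: [1.0, 0.031, 0.0, 0.0]
force: [5.1, 0.8, -4.7]
opening: 0.193
```

jog_arm(
  dp=[
    [1, 0, -0.3],
    [2, 0, -0.6],
    [3, 0, -0.8],
    [4, 0, -0.8],
    [5, 0, -0.8],
    [6, 0, -0.8],
    [7, 0, -0.8],
    [8, 0, -0.8],
    [9, 0, -0.8],
    [9.5, 0, -0.8],
    [9.5, 0, -0.8],
  ],
  roll=[0, 0, 0, 0, 0, 0, 0, 0, 0, 0, 0],
  gripper=[-1, -1, -1, -1, -1, -1, -1, -1, -1, -1, -1],
)

```text
clock: 19.85
position: [440.9, -31.1, 77.9]
ee_rot: [1.0, 0.031, -0.0, 0.0]
force: [0.2, 0.5, -1.7]
opening: 0.199
```

```bash
python3 m.py w13|head -2; python3 n.py w13
```

```text
[440.85792975 -31.11230526  77.8683163 ] [ 0.32271243 -0.0396883  -2.24097719] [0.01149199 0.03435818 0.06422995] [-1.32335057e-04  7.13733943e-05 -9.99999989e-01]
tip col [133, 131, 130, 131, 207, 237, 235, 233, 286, 327, 355, 371, 415, 443, 430, 425, 422, 421]
247 [(114, [119, 97, 56]), (117, [163, 130, 72]), (123, [97, 30, 27]), (124, [155, 48, 45]), (158, [56, 37, 36]), (159, [32, 33, 34]), (160, [48, 51, 51]), (161, [67, 71, 71]), (199, [80, 86, 86])]
248 [(108, [53, 51, 45]), (116, [108, 87, 49]), (117, [163, 130, 72]), (123, [97, 28, 26]), (124, [155, 48, 44]), (152, [96, 26, 25]), (158, [46, 35, 34]), (162, [55, 58, 58]), (163, [68, 72, 72]), (196, [46, 47, 47])]
263 [(122, [129, 102, 62]), (123, [63, 48, 48]), (124, [83, 75, 75]), (132, [65, 51, 51]), (133, [82, 73, 73]), (158, [56, 59, 58]), (159, [38, 40, 40]), (160, [52, 55, 54]), (161, [69, 71, 71]), (199, [81, 86, 85])]
84 87.3 88 84.8 92 82.3 96 79.9 100 77.4 104 74.8 108 72.3 112 69.8 116 67.2 120 64.6 124 62.0 128 59.4 132 56.7 136 54.1 140 51.4 144 48.7 148 46.0 152 43.2 156 40.4 160 37.6 164 34.8 168 32.0 172 29.1 176 26.2 180 23.3 184 20.4 188 17.4 192 14.4 196 11.4
```

jog_arm(
  dp=[
    [0, 0, -3],
    [0, 0, -6],
    [0, 0, -10],
    [0, 0, -15],
    [0, 0, -25],
    [0, 0, -40],
    [0, 0, -60],
    [0, 0, -80],
    [0, 0, -92],
    [0, 0, -92],
  ],
  roll=[0, 0, 0, 0, 0, 0, 0, 0, 0, 0],
  gripper=[-1, -1, -1, -1, -1, -1, -1, -1, -1, -1],
)

```text
clock: 20.9
position: [441.5, -31.2, 171.8]
ee_rot: [1.0, 0.031, 0.002, 0.0]
force: [-0.1, -0.1, -1.5]
opening: 0.194
```

```bash
python3 m.py w14|head -2; python3 n.py w14
python3 -c "
from h import *
s=readout.get_state();R=Rotation.from_quat(s['ee_rot']).as_matrix();print()
print((np.array([437.4,-292.2,73.7])-s['position'])@R,np.degrees(np.arctan2(R[1,0],R[0,0])),R)
cv2.imwrite('pics/w14b.png',cv2.resize(load('w14')['im'][:,:,::-1],(800,600),interpolation=3))"
```

```text
[441.07491992 -31.1226875  170.77420914] [-0.63227179  0.39933175 -1.53923839] [-0.00282837 -0.03602589  0.0033292 ] [ 1.96832510e-03  6.44289496e-04 -9.99997855e-01]
tip col [390, 316, 191, 126, 129, 208, 229, 230, 284, 322, 348, 364, 407, 435, 421, 414, 412, 413]
247 [(112, [96, 84, 59]), (115, [78, 61, 50]), (128, [84, 65, 64]), (129, [68, 59, 59]), (130, [52, 43, 42]), (135, [70, 49, 47]), (136, [81, 66, 65]), (141, [50, 52, 52]), (142, [67, 70, 70]), (149, [43, 45, 44]), (167, [65, 68, 68]), (170, [85, 92, 91]), (171, [108, 120, 118]), (174, [101, 109, 107]), (175, [116, 116, 111]), (176, [158, 157, 150]), (177, [143, 142, 135]), (178, [105, 104, 100]), (193, [132, 131, 125]), (194, [164, 164, 156]), (195, [142, 141, 134]), (196, [91, 90, 86])]
248 [(115, [100, 51, 35]), (116, [145, 48, 44]), (129, [80, 33, 32]), (140, [42, 44, 44]), (170, [56, 60, 60]), (171, [71, 78, 77]), (175, [89, 90, 86]), (176, [105, 105, 100]), (196, [92, 91, 87])]
263 []
84 91.5 88 87.9 92 84.2 96 80.5 100 76.8 104 73.1 108 69.4 112 65.6 116 61.8 120 58.0 124 54.1 128 50.2 132 46.3 136 42.4 140 38.4 144 34.4 148 30.3 152 26.3 156 22.2 160 18.1 164 13.9 168 9.7 172 5.5 176 1.2 180 -3.1 184 -7.4 188 -11.8 192 -16.2 196 -20.7 
[-20.1500716  260.27663879  97.20244922] 3.577592809515946 [[ 9.98049275e-01  6.23989285e-02  2.00469271e-03]
 [ 6.24000863e-02 -9.98051080e-01 -5.20211287e-04]
 [ 1.96832510e-03  6.44289496e-04 -9.99997855e-01]]
```

View pics/w14b.png

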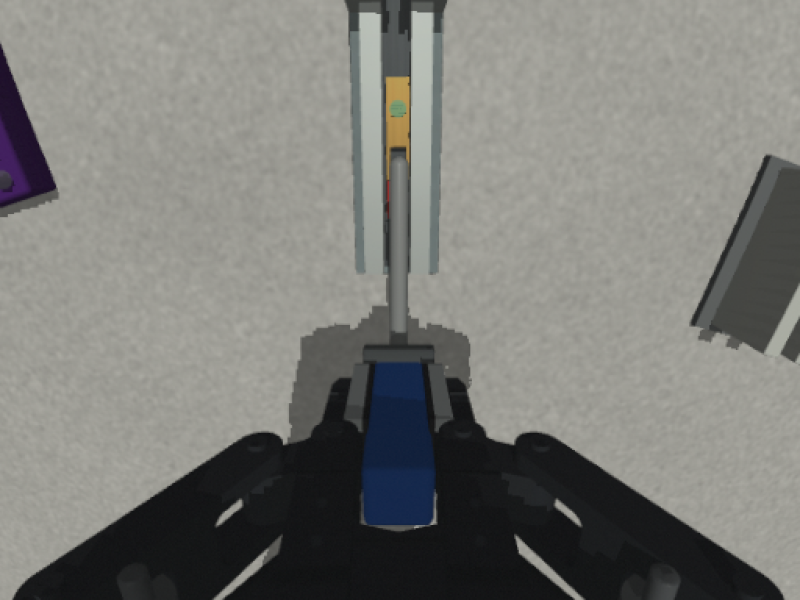

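jog_arm(
  dp=[
    [-3, 30, 0],
    [-6, 70, 0],
    [-9, 110, 0],
    [-12, 150, 0],
    [-15, 190, 0],
    [-18, 225, 0],
    [-20, 248, 0],
    [-20.2, 260.3, 0],
    [-20.2, 260.3, 0],
    [-20.2, 260.3, 0],
    [-20.2, 260.3, 0],
  ],
  roll=[2, 4, 6, 8, 10, 12, 14, 15.5, 15.5, 15.5, 15.5],
  gripper=[-1, -1, -1, -1, -1, -1, -1, -1, -1, -1, -1],
)

```text
clock: 22.05
position: [437.0, -290.9, 169.8]
ee_rot: [0.995, -0.103, -0.0, -0.0]
force: [-0.2, -0.3, -0.6]
opening: 0.196
```

```bash
python3 -c "
from h import *
s=readout.get_state();R=Rotation.from_quat(s['ee_rot']).as_matrix()
print(s['position'],(np.array([437.4,-292.2,73.7])-s['position'])@R,np.degrees(np.arctan2(R[1,0],R[0,0])),R[2])
d=snap('wrist','w15');g=d['im'].astype(int).sum(2)
for v in (105,120,135,150,170,190): print(v,g[v,225:288].tolist())
"
```

```text
[ 436.95729301 -290.93721805  169.7897226 ] [ 0.74145941  1.17576723 96.08898587] -11.833954772136535 [-5.11973367e-04 -3.18589843e-04 -9.99999818e-01]
105 [477, 436, 376, 358, 357, 355, 356, 358, 350, 528, 574, 573, 577, 578, 575, 579, 579, 579, 579, 579, 580, 584, 413, 239, 219, 289, 329, 355, 373, 402, 453, 411, 382, 362, 335, 298, 263, 347, 225, 201, 506, 576, 579, 580, 579, 579, 578, 577, 577, 579, 576, 575, 575, 505, 354, 352, 353, 353, 352, 352, 390, 471, 469]
120 [468, 464, 381, 346, 344, 343, 344, 346, 345, 488, 558, 571, 571, 571, 571, 571, 574, 575, 576, 577, 576, 576, 501, 277, 249, 288, 326, 348, 367, 388, 419, 395, 373, 354, 329, 285, 251, 337, 229, 201, 504, 570, 575, 574, 573, 570, 571, 571, 569, 568, 568, 570, 574, 464, 345, 341, 340, 339, 340, 343, 438, 469, 467]
135 [461, 457, 436, 356, 332, 334, 332, 333, 334, 332, 533, 561, 564, 565, 565, 565, 566, 567, 569, 568, 568, 567, 524, 279, 218, 286, 323, 348, 365, 382, 405, 390, 373, 354, 327, 280, 193, 295, 223, 202, 499, 562, 567, 568, 565, 565, 565, 565, 565, 563, 562, 562, 570, 384, 335, 331, 328, 329, 331, 329, 465
[... 271 characters left out ...]
 555, 541, 336, 319, 324, 321, 322, 322, 357, 462, 470, 473]
170 [481, 479, 469, 470, 355, 313, 312, 311, 313, 313, 280, 511, 546, 549, 549, 550, 550, 548, 551, 550, 551, 550, 555, 474, 273, 282, 323, 349, 363, 376, 387, 382, 367, 348, 316, 266, 171, 296, 244, 197, 481, 545, 550, 547, 548, 548, 549, 546, 546, 545, 545, 546, 493, 300, 305, 310, 310, 309, 311, 420, 471, 482, 488]
190 [485, 483, 477, 474, 468, 335, 302, 303, 302, 304, 303, 387, 527, 539, 538, 539, 539, 539, 538, 539, 538, 537, 539, 509, 277, 277, 322, 350, 363, 374, 380, 379, 368, 347, 310, 253, 235, 233, 232, 195, 483, 536, 538, 538, 539, 536, 538, 538, 536, 538, 536, 549, 474, 327, 305, 303, 302, 301, 317, 483, 493, 486, 475]
```

jog_arm(
  dp=[
    [0.7, 1.1, 0],
    [0.7, 1.1, 10],
    [0.7, 1.1, 30],
    [0.7, 1.1, 50],
    [0.7, 1.1, 65],
    [0.7, 1.1, 78],
    [0.7, 1.1, 87],
    [0.7, 1.1, 92],
    [0.7, 1.1, 94.5],
    [0.7, 1.1, 95.5],
    [0.7, 1.1, 95.5],
  ],
  roll=[0, 0, 0, 0, 0, 0, 0, 0, 0, 0, 0],
  gripper=[-1, -1, -1, -1, -1, -1, -1, -1, -1, -1, -1],
)

```text
clock: 23.2
position: [437.5, -293.5, 74.7]
ee_rot: [0.995, -0.104, 0.0, 0.0]
force: [-0.4, 1.5, -0.6]
opening: 0.193
```

```bash
python3 -c "
from h import *
s=readout.get_state();print(s['position'],s['force'],s['moment'])"
```

```text
[ 437.54599553 -293.4928657    74.66955051] [-0.40232065  1.45560289 -0.61669082] [ 0.02094641  0.07898974 -0.06109438]
```

jog_arm(
  dp=[
    [0, -0.6, 0],
    [0, -1.2, 0],
    [0, -1.2, 0.5],
    [0, -1.2, 0.8],
    [0, -1.2, 0.8],
  ],
  roll=[0, 0, 0, 0, 0],
  gripper=[-1, -1, -1, -1, -1],
)

```text
clock: 23.7
position: [437.7, -292.2, 73.7]
ee_rot: [0.995, -0.104, 0.0, 0.0]
force: [0.1, 0.5, 1.0]
opening: 0.194
```

```bash
python3 -c "
from h import *
s=readout.get_state();print(s['position'],s['force'],s['moment'])"
```

```text
[ 437.73031576 -292.22385695   73.72817938] [0.06467868 0.51775903 0.98040747] [0.15785377 0.00529451 0.03091511]
```

Seated. Release slowly, then rise.

jog_arm(
  dp=[
    [0, 0, 0],
    [0, 0, 0],
    [0, 0, 0],
    [0, 0, 0],
    [0, 0, 0],
    [0, 0, 0],
    [0, 0, 0],
    [0, 0, 0],
    [0, 0, 0],
    [0, 0, 0],
  ],
  roll=[0, 0, 0, 0, 0, 0, 0, 0, 0, 0],
  gripper=[-0.55, -0.45, -0.3, -0.1, 0.2, 0.5, 0.8, 1, 1, 1],
  force=40,
)

```text
clock: 24.7
position: [437.7, -292.2, 73.6]
ee_rot: [0.995, -0.104, -0.0, 0.0]
force: [-0.1, -0.3, 0.9]
opening: 0.998
```

jog_arm(
  dp=[
    [0, 0, -10],
    [0, 0, -30],
    [0, 0, -60],
    [0, 0, -100],
    [10, 0, -140],
    [30, 0, -160],
    [44, 0, -160],
    [44, 0, -160],
    [44, 0, -160],
    [44, 0, -160],
  ],
  roll=[0, 0, 0, 0, 0, 0, 0, 0, 0, 0],
  gripper=[1, 1, 1, 1, 1, 1, 1, 1, 1, 1],
)

```text
clock: 25.7
position: [480.0, -301.0, 233.3]
ee_rot: [0.995, -0.104, -0.001, -0.0]
force: [-0.2, 0.6, 0.6]
opening: 0.999
```

Run:
```python
from h import *
w=snap('wrist','w16'); t=snap('top','top1'); s=readout.get_state(); print(s['position'],s['force'],s['clock'])
a=w['im'][60:300,150:390]; a=cv2.resize(a,(400,400),interpolation=3); b=cv2.resize(t['im'][135:250,220:390],(400,270),interpolation=3)
c=np.zeros((400,800,3),np.uint8);c[:,:400]=a;c[:270,400:]=b
cv2.imwrite('pics/fin.png',c[:,:,::-1])
d=w;im=d['im'];hsv=cv2.cvtColor(im,cv2.COLOR_RGB2HSV)
m=((hsv[...,0]>105)&(hsv[...,0]<130)&(hsv[...,1]>150)); m[:,:230]=0;m[:,290:]=0;m[300:]=0
ys,xs=np.nonzero(m); print(xs.min(),xs.max(),ys.min(),ys.max()); i=im.astype(int)
b=[y for y in range(ys.min(),ys.max()) if i[y+1,255,2]-i[y,255,2]>6]; print(b)
print(plane(d,[[(xs.min()+xs.max())/2,(b[-1]+1+ys.max())/2]],128))
```

```text
[ 480.10565073 -301.16158479  233.38104553] [ 0.80155126  0.53429191 -0.46830937] 25.8
247 263 204 240
[224]
[[ 437.51995388 -292.02025599  128.        ]]
```

View pics/fin.png

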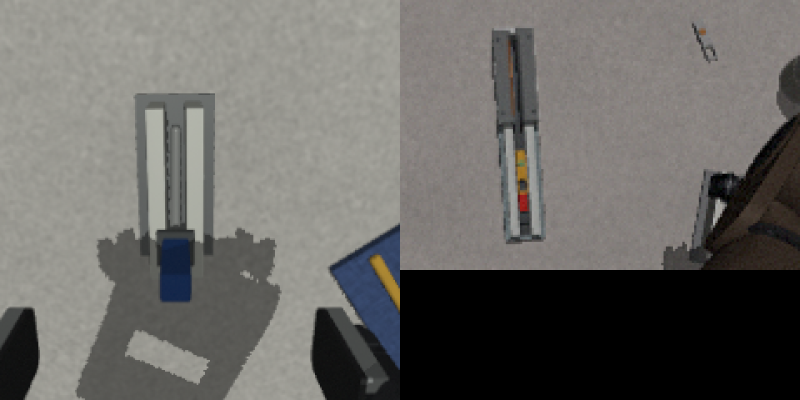

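Pick hangs as at first, at (437.5, -292.0) against (437.4, -292.8). The slider lies in the trough against the free stop.

```bash
python3 -c "
from rig import r; print(r.hand_in())"
```

```text
the job is handed in; nothing more can be done
None
```

The slider is out of the slot and lying flat in the trough, the pick is back in its stand, and the job was handed in at about 26 s of the 67 s allowed. `hand_in` gave no verdict.

- **Drag:** I hooked the slider's window and pulled it out at up to about 15 N. It came free of the spring pad, and the pull then dropped to almost nothing.
- **Stop:** I pushed the red stop in by about 5 mm and held it there for over 0.7 s. Both the distance travelled and the roughly 5.5 N force agree with that depth, but I did not measure the stop directly.
- **Ease off and unhook:** After easing off, the slider's nose sat against the stop's face at its free position. I then lifted the barb straight out.
- **Pick in its stand:** In the final picture the pick hangs upright, with its handle at (437.5, -292.0) mm against (437.4, -292.8) at the start. On the way down it touched the stand wall lightly, about 1.5 N, so I shifted it 1.2 mm before lowering it the rest of the way.
- **Rest of the scene:** The gripper is open and clear of the pick. No touch on the bystanders showed in the readings I took. I did not re-measure their positions.

No check failed. While the slider was loaded the pick turned slightly in the grip, raising the barb by an estimated 2 mm. I lowered the hand to compensate and the hook held throughout.

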